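# Issue one ring from the spring dispenser and trap it on the tongue

### The job

Issue one green ring from its bench dispenser: press the green release pad down with one finger and, keeping it down, trap the ring with the other finger as the spring pops it out, before it slides off the delivery tongue. Finish while holding it like that: pad down, the ring out past the gate, flat on the tongue and still against the finger. Do not lift the ring, and leave the red and blue dispensers and everything else alone.

Things in the scene. Friction and masses are not known exactly. Their poses are not given: they have to be found in the camera images.
- green_dispenser: grey bench ring dispenser for green rings. Origin on the table under the middle of the gate; x points from the delivery tongue back to the magazine, y across the lane, z up. It spans x -45 to +112 mm, y -41 to +41 mm, the pad's foot (8 mm high) at y -40 to -74, x -48 to -12. Behind the gate, over x 2 to 80 mm, stands a magazine 75 mm high with two more green rings (fixed)
- green_tongue_end (a point): middle of the front end of the delivery tongue, on the lane floor (dispenser x = -45, y = 0, 14 mm above the table). The flat lane floor runs from here back under the gate; the tongue between end and gate is 45 mm long, 74 mm wide between two rims 3 mm high (tops 17 mm above the table)
- green_pad_top (a point): centre of the top face of the green release pad, 30 mm (x) by 26 mm (y), beside the tongue at dispenser x = -30, y = -60 mm, 31 mm above the table when up. Axes as the dispenser's. Pad and steel gate bar (across the lane at x = 0, 6.5 mm proud of the lane floor when up) are one piece and go straight down together
- green_pad (a joint): travel of the green release pad, m: 0 up, 0.012 fully down. Its return spring resists with 4 to 8 N, the gate rubbing on the ring adds up to 3 N. From about 0.007 down the gate is out of the ring's way; let up again, it rises under the ring
- green_pusher (a joint): travel of the spring paddle behind the green ring, m: 0 cocked (as now), 0.085 fully forward. It pushes the ring towards the dispenser's -x with about 3 N at up to 0.3 m/s, and if nothing stops the ring, off the tongue's end in about 0.4 s. It tells how far the ring has come out
- green_ring: the ring to issue: green hard plastic sealing ring, 70 mm outside, 46 mm bore, 16 mm thick, about 50 g, lying flat on the lane floor under the magazine (its top 30 mm above the table). Origin at the centre of its underside, z up. At home the centre is at dispenser x = 35 mm, the front edge against the gate
- red_dispenser: the same dispenser with red rings and a red pad, not to be used
- red_pad (a joint): travel of the red dispenser's release pad, m: 0 up, 0.012 down; leave alone
- red_ring_center (a point): centre of the bottom red ring in its dispenser, as the green one; leave alone
- blue_dispenser: the same dispenser with blue rings and a blue pad, not to be used
- blue_pad (a joint): travel of the blue dispenser's release pad, m: 0 up, 0.012 down; leave alone
- blue_ring_center (a point): centre of the bottom blue ring in its dispenser, as the green one; leave alone
- yellow_ring_center (a point): centre of a loose yellow ring (70 mm outside, 16 mm thick) lying on the table; bystander
- tape_roll_center (a point): centre of a roll of brown parcel tape lying flat, 90 mm across, 48 mm high; bystander
- marker_center (a point): centre of a marker pen lying down, 130 mm long, 14 mm thick; bystander
- scanner_center (a point): middle of a hand-held barcode scanner lying on its side, about 105 x 165 mm, 42 mm high; bystander
- carton_center (a point): centre of a closed cardboard carton, 110 x 150 mm, 85 mm high; bystander
- ring_tub_center (a point): middle of a clear tub with mixed rings, 130 x 100 mm, 79 mm high over the rings; bystander

How it is judged (in metres and radians):
At the end, for the whole second after the job is handed in: The green pad is still held down (more than 6 mm); the green ring has come out at least 7 mm and at most 60 mm from home, lies flat in the lane (within 9 degrees, on the floor within about 4 mm), at rest, and a finger bears against it with more than 0.3 N (value of joint green_pad above 0.006 m and x of green_ring in the frame of green_dispenser between -0.025 and 0.028 m and y of green_ring in the frame of green_dispenser between -0.012 and 0.012 m and height (world z) of green_ring between 0.01 and 0.019 m and angle between green_ring's own z axis and vertical below 0.15 rad and contact force between the fingers and green_ring above 0.3 N and linear speed of green_ring below 0.02 m/s); the arm keeps its last pose, push and grip.
It fails at once if the green ring slides off the tongue (x of green_ring in the frame of green_dispenser below -0.04 m or height (world z) of green_ring below 0.006 m).
It fails at once if the green pad is let up while the ring is out over the gate (x of green_ring in the frame of green_dispenser below 0.02 m and value of joint green_pad below 0.003 m).
It fails at once if the green ring is lifted or tipped up (height (world z) of green_ring above 0.024 m or angle between green_ring's own z axis and vertical above 0.4 rad).
It fails at once if the red or blue dispenser is worked (value of joint any of red_pad, blue_pad above 0.004 m or distance of any of red_ring_center, blue_ring_center from where it was at the start of the episode above 0.01 m).
It fails at once if something else on the bench is pushed aside (distance of any of yellow_ring_center, tape_roll_center, marker_center, scanner_center, carton_center, ring_tub_center from where it was at the start of the episode above 0.02 m).
It also fails if it takes over 32 s, if anything falls off the work surface, if the arm or the gripper's body presses on something with over 40 N, if the wrist force passes 120 N, or if a joint passes its speed limit or range.

### The arm

A 6-joint arm with a two-finger parallel gripper is mounted at the origin on the work surface. World frame = base frame: x ahead of the robot, y to its left, z up, the work surface at z = 0. Lengths are in m, angles in degrees, forces in N, time in s.
With the tool pointing down it reaches from about 0.3 to 0.75 m from the base axis. Payload 8.5 kg.
Tool frame: the origin (TCP) lies on the centre line of the jaws, within the pads' length; the fingertips stand 19 mm ahead of it and the grasp point (between the pads) is the TCP; z points along the fingers, x is the direction in which the jaws open and shut, and the axes are right-handed (so a half turn about z gives the same grasp; the last joint's range is limited). The gripper opens to 85 mm and grips with 20 to 120 N. Pads are 22 mm wide; open, the fingers measure 114 mm over their backs; the gripper's body (76 mm by 85 mm) begins 54 mm behind the grasp point. The pads swing forward as they close: fully open they stand 13 mm farther back than shut.
Start: joints at [-75.59, 21.807, 74.336, -0, 83.858, -12.336], TCP at [0.248, -0.491, 0.25] pointing down, gripper open.
Joint ranges: [-178.18, 178.18], [-50.72, 133.34], [12.68, 142.11], [-81.47, 261.47], [9.98, 163.14], [-165.26, 165.26]. Speed limits (degrees/s): [136.94, 136.94, 180, 180, 180, 180].

### API

Orientations are given as a 3x3 rotation matrix whose columns are the frame's x, y, z axes.
In Python, from rig import env, cams, order gives the robot as it stands.
- The arm moves only by the tool step_arm, never from a script. Its argument "steps" is a list of rows, each an object with "xyz": the shift along the tool's x, y, z normalised to -1 to 1, where 1 is 0.04 m, a list of three; "turn": the turn, a rotation vector about the tool's x, y, z normalised to -1 to 1, where 1 is 0.08 rad, a list of three; "gripper": the gripper command: -1 is shut, 1 is fully open, values between are in proportion. A call has 1 to 20 rows; each row shifts and turns the commanded pose from where the row before left it, along the tool's axes as they then stand; what a row does not reach is not made up. A row lasts 1/12 s, in which the tool goes at most 41.7 mm and 7.16 degrees, less where a joint would pass 70% of its speed; a pose out of reach is approached as far as the arm can. A call with a number of a shift or a turn outside -1 to 1 is refused whole. A call with a gripper value outside its range is refused whole. The fingers move at their own pace and stop on an object; "squeeze" is the grip in N (left out, the last holds). Time passes only in rows, so rows that do not move let the fingers close. It gives the time, the measured TCP pose, the force and the opening at its end, in the units of the state.
- env.observe(): the state, without advancing time (a new reading comes with each control period).
- cams.get_image(name): name is "scene" or "top"; returns (picture, depth): 420x560x3 uint8, red, green, blue; 420x560 float32, m along the optical axis (not along the pixel's ray), 0 where there is no reading.
- cams.camera_info(name): a dict with "fx", "fy", "cx", "cy" (pixels), "extrinsics" (4x4, takes a point from camera to world coordinates). Camera axes: x right, y down, z forward; pixel columns grow to the right and rows downward; lengths in m; the calibration is good to about 2 mm. A picture is of the moment at which its call begins. camera_info takes no time and is no camera call.
- order.close_job(): hands the job in, once; it reports no verdict.
The state is a dict: "time_s": time; "q": joint angles; "qvel": joint speeds; "joint_efforts": joint torques, N m; "position": TCP position; "tool_rot": TCP orientation; "ft_force": force on the tool from outside, world axes, zero at the start; "wrist_torque": the same for the moment, N m; "grip_width": finger opening in m.
Only numpy, scipy, OpenCV 4.12 (cv2) and the standard library are available. Lean on these libraries where they do the work, as an engineer would, in place of code of your own. Each camera call takes 0.05 s, during which the arm holds its last target. There are 200 camera calls.

## Working session

There is one attempt and no reset: what is moved stays moved. The work goes in short steps, Python scripts to look and compute and a tool call to move; the robot and the scene stay as the last step left them, time stands still between calls to the robot, and variables do not carry over. Pictures are saved under pics/ and viewed, about 8 in all and at most 12, crops included, and the job is handed in when it is done.

Besides the shell and the picture viewer there is one more tool, called after "Request:" as name(argument=value, ...), one argument or row to a line, values as JSON. step_arm: Moves the arm, as the interface text tells. Scaled input: -1 to 1 covers 0.04 m each way for a shift and 0.08 rad each way for a turn. Its arguments: {"type":"object","properties":{"steps":{"type":"array"},"squeeze":{"type":"number"}},"required":["steps"]}

```bash
ls; mkdir -p pics; python3 - <<'E'
from rig import env,cams,order
import cv2,numpy as np
s=env.observe();print(s)
for n in("scene","top"):
    im,d=cams.get_image(n);cv2.imwrite(f"pics/{n}0.png",im[:,:,::-1]);np.save(f"{n}d.npy",d);np.save(f"{n}i.npy",im)
    print(n,cams.camera_info(n))
E
```

```text
pics
{'time_s': 0.0, 'q': array([-7.55903491e+01,  2.18406664e+01,  7.43851915e+01,  1.73297840e-03,
        8.38591841e+01, -1.23361744e+01]), 'qvel': array([ 0.07120646,  0.0518886 ,  0.03548801,  0.00672369,  0.03603094,
       -0.03473394]), 'joint_efforts': array([-2.68262565e-04, -4.48458767e+01, -2.31272238e+01, -1.89651241e-04,
        4.83415570e-03,  3.25756787e-05]), 'position': array([ 0.24745021, -0.49088638,  0.24971222]), 'tool_rot': array([[ 4.50030221e-01, -8.93013261e-01, -3.40236661e-04],
       [-8.93012159e-01, -4.50030217e-01,  1.44505320e-03],
       [-1.44356845e-03, -3.46482135e-04, -9.99998898e-01]]), 'ft_force': array([0.63047226, 0.34235769, 0.93451636]), 'wrist_torque': array([ 0.00425191, -0.0189343 ,  0.00470342]), 'grip_width': 0.08551560683145595}
scene {'fx': 497.4752085314301, 'fy': 497.4752085314301, 'cx': 275.92868089804114, 'cy': 212.50654675588828, 'extrinsics': array([[-0.41725181,  0.68395907, -0.59841534,  1.31594242],
       [ 0.90859714,  0.30036092, -0.29023191,  0.36768744],
       [-0.01876616, -0.66481825, -0.74676939,  1.03098205],
       [ 0.        ,  0.        ,  0.        ,  1.        ]])}
top {'fx': 431.346717115816, 'fy': 431.346717115816, 'cx': 281.5385921832335, 'cy': 208.7565571142529, 'extrinsics': array([[-0.01482419, -0.997513  ,  0.06890614,  0.43035332],
       [-0.99966588,  0.01332623, -0.02214833,  0.00930226],
       [ 0.02117499, -0.06921145, -0.99737726,  1.21421783],
       [ 0.        ,  0.        ,  0.        ,  1.        ]])}
```

View pics/scene0.png

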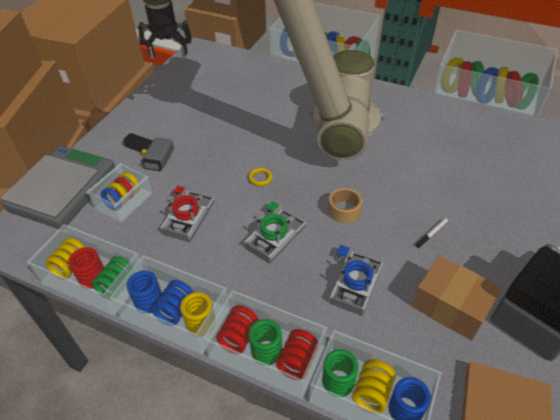

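View pics/top0.png

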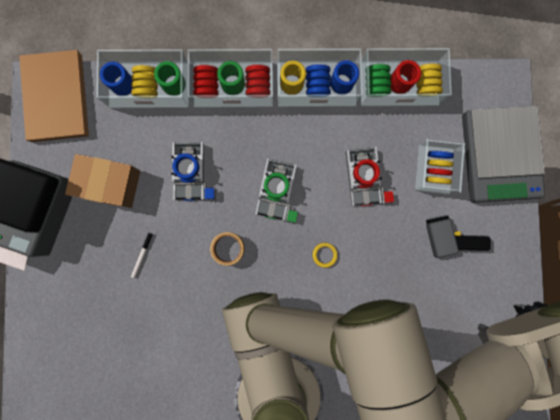

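The scene view shows the green dispenser at about (275,232) with its pad at (272,208). In the top view they are at (277,185) and (293,215). The tongue faces the robot. Next I'll fit its pose from both views.

```bash
cat > h.py <<'E'
import numpy as np,cv2
from rig import cams
def world(n,d):
    c=cams.camera_info(n);v,u=np.mgrid[:420,:560]
    P=np.stack([(u-c["cx"])/c["fx"]*d,(v-c["cy"])/c["fy"]*d,d,np.ones_like(d)],-1)
    return (P@c["extrinsics"].T)[...,:3]
def ray(n,u,v):
    c=cams.camera_info(n);E=c["extrinsics"];r=E[:3,:3]@[(u-c["cx"])/c["fx"],(v-c["cy"])/c["fy"],1]
    return E[:3,3],r
def at(n,u,v,z):
    o,r=ray(n,u,v);return o+r*(z-o[2])/r[2]
def tri(a,b):
    A=[];B=[]
    for o,r in(a,b):
        r=r/np.linalg.norm(r);M=np.eye(3)-np.outer(r,r);A.append(M);B.append(M@o)
    return np.linalg.lstsq(np.vstack(A),np.hstack(B),rcond=None)[0]
def green(im):
    h=cv2.cvtColor(im,cv2.COLOR_RGB2HSV);return (h[...,0]>45)&(h[...,0]<80)&(h[...,1]>120)&(h[...,2]>50)
E
python3 - <<'E'
from h import *
R={}
for n,box in(("scene",(240,300,195,262)),("top",(250,305,155,228))):
    im=np.load(n+"i.npy");d=np.load(n+"d.npy");W=world(n,d)
    m=green(im);M=np.zeros_like(m);M[box[2]:box[3],box[0]:box[1]]=1;m&=M
    k,l,st,c=cv2.connectedComponentsWithStats(m.astype(np.uint8))
    for i in range(1,k):
        if st[i,4]>8:
            w=W[l==i];print(n,st[i],c[i],np.median(w,0).round(4),w[:,2].min().round(3),w[:,2].max().round(3))
            if n not in R and st[i,4]<150 and (d[l==i]>0).any(): pass
    x=W[box[2]:box[3],box[0]:box[1]].reshape(-1,3);print(np.percentile(x[:,2],[1,25,50,75,99]))
    x0,x1,y0,y1=box
    cv2.imwrite(f"pics/{n}crop.png",cv2.resize(im[y0-5:y1+5,x0-10:x1+10,::-1],None,fx=7,fy=7,interpolation=cv2.INTER_CUBIC))
    # table plane check and gray structures
E
```

```text
scene [267 202  12   9  67] [272.11940299 206.02985075] [ 0.4965 -0.0404  0.0301] 0.026 0.072
scene [261 214  26  26 404] [273.32920792 225.86138614] [0.5774 0.0007 0.0611] 0.037 1.031
[-0.00559218 -0.00123981  0.00250216  0.02869939  0.07104675]
top [264 173  25  28 265] [275.98490566 186.36603774] [ 0.5688 -0.0019  0.0648] 0.026 0.072
top [287 211  10  11  86] [291.97674419 215.91860465] [ 0.4918 -0.0454  0.0311] 0.026 1.214
[-4.68205064e-03 -5.19269109e-05  3.80372076e-03  2.77041788e-02
  7.23894219e-02]
```

```bash
python3 - <<'E'
import cv2,numpy as np
a=cv2.imread("pics/scenecrop.png");b=cv2.imread("pics/topcrop.png");print(a.shape,b.shape)
h=max(a.shape[0],b.shape[0]);o=np.zeros((h,a.shape[1]+b.shape[1],3),np.uint8)
o[:a.shape[0],:a.shape[1]]=a;o[:b.shape[0],a.shape[1]:]=b
o=cv2.resize(o,(800,int(h*800/o.shape[1])));cv2.imwrite("pics/crops.png",o)
E
python3 - <<'E'
from h import *
print("pad tri",tri(ray("scene",272.1,206.0),ray("top",292,215.9)), at("scene",272.1,206.,.031),at("top",292,215.9,.031))
E
```

```text
(539, 560, 3) (581, 525, 3)
pad tri [ 0.49189471 -0.04454658  0.02392676] [ 0.49724815 -0.04041068  0.031     ] [ 0.49203536 -0.04543872  0.031     ]
```

View pics/crops.png

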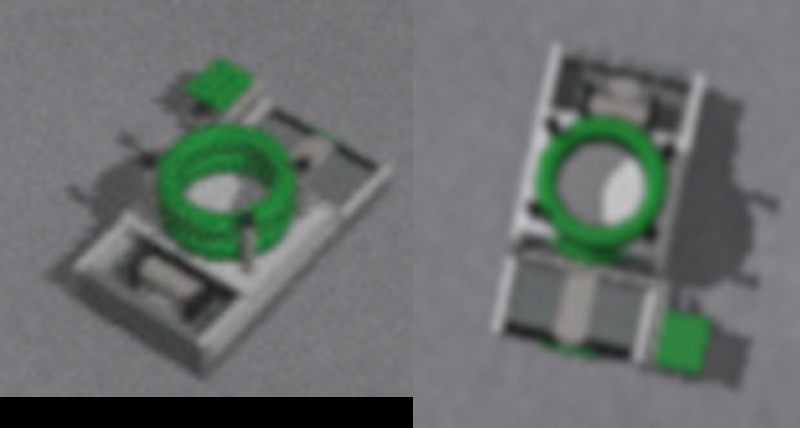

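The crops show the tongue pointing at the robot, turned about 11–12° clockwise, with the pad on its world -y side. Next is a numeric pose fit: the pad and the top magazine ring (disp 35,0, height 62 mm), triangulated from both views.

```bash
python3 - <<'E'
from h import *
from scipy.optimize import least_squares
res={}
for n,box in(("scene",(240,300,195,262)),("top",(250,305,155,228))):
    im=np.load(n+"i.npy");d=np.load(n+"d.npy");W=world(n,d);m=np.zeros((420,560),bool);m[box[2]:box[3],box[0]:box[1]]=1
    g=m&green(im)&(d>0)
    top=W[g&(abs(W[...,2]-.060)<.007)]
    f=lambda p:np.hypot(top[:,0]-p[0],top[:,1]-p[1])-.029
    r=least_squares(f,top[:,:2].mean(0),loss="soft_l1",f_scale=.004).x
    a=W[g&(W[...,2]>.027)&(W[...,2]<.036)];a=a[np.hypot(a[:,0]-.494,a[:,1]+.043)<.03]
    th=np.radians(-11.5);R=np.array([[np.cos(th),-np.sin(th)],[np.sin(th),np.cos(th)]])
    q=a[:,:2]@R;lo,hi=np.percentile(q,[2,98],axis=0);pc=R@((lo+hi)/2)
    print(n,"ringtop",r.round(4),len(top),"z",np.median(top[:,2]).round(4),"pad",pc.round(4),"size",(hi-lo).round(4),"z",np.median(a[:,2]).round(4))
    v=r-pc;print("  vec",np.hypot(*v).round(4),"exp",np.hypot(65,60),"yaw",np.degrees(np.arctan2(v[1],v[0])-np.arctan2(60,65)))
    # structure above table: rectangle of base
    s=W[m&(d>0)&~green(im)&(W[...,2]>.009)&(W[...,2]<.05)]
    s=s[(np.hypot(s[:,0]-.55,s[:,1])<.12)]
    rc=cv2.minAreaRect(s[:,:2].astype(np.float32)*1000);print("  rect",rc)
print("ring tri",tri(ray("scene",274.0,224.9),ray("top",276.4,184.9)))
# front tongue corners from top at z .017
for X,Y in((497,330),(637,357),(557,45),(700,75)):
    print(at("top",240+(X-413)/5.16,150+Y/5.16,.017).round(4))
E
```

```text
scene ringtop [0.5809 0.0022] 271 z 0.0631 pad [ 0.4969 -0.0415] size [0.0265 0.0207] z 0.0301
  vec 0.0946 exp 88.45903006477066 yaw -15.251377296881287
  rect ((566.5721435546875, -12.595733642578125), (115.73117065429688, 162.0187225341797), 77.30686950683594)
top ringtop [ 0.5734 -0.003 ] 171 z 0.0645 pad [ 0.4922 -0.0454] size [0.0269 0.0216] z 0.0311
  vec 0.0916 exp 88.45903006477066 yaw -15.16820871928219
  rect ((563.5491333007812, -15.787612915039062), (113.93287658691406, 159.8487091064453), 77.10664367675781)
ring tri [ 0.57447859 -0.00120657  0.05373015]
[0.4995 0.0531 0.017 ]
[ 0.484  -0.0221  0.017 ]
[0.6542 0.0189 0.017 ]
[ 0.6369 -0.0586  0.017 ]
```

The pose is consistent: the base rectangle measures 160×115 mm as specified, with yaw about -12.8°. That puts the pad at about (0.4947, -0.0432). I'll move the TCP above disp (-32,-30), which is (0.499, -0.0135), with the jaws across the lane and about 45 mm open.

Request:
step_arm(
  steps=[
    {"xyz": [-0.489,-0.687,0],"turn": [0,0,0],"gripper": 0.07},
    {"xyz": [-0.489,-0.687,0],"turn": [0,0,0],"gripper": 0.07},
    {"xyz": [-0.489,-0.687,0],"turn": [0,0,0],"gripper": 0.07},
    {"xyz": [-0.489,-0.687,0],"turn": [0,0,0],"gripper": 0.07},
    {"xyz": [-0.489,-0.687,0],"turn": [0,0,0],"gripper": 0.07},
    {"xyz": [-0.489,-0.687,0],"turn": [0,0,0],"gripper": 0.07},
    {"xyz": [-0.489,-0.687,0],"turn": [0,0,0],"gripper": 0.07},
    {"xyz": [-0.489,-0.687,0],"turn": [0,0,0],"gripper": 0.07},
    {"xyz": [-0.489,-0.687,0],"turn": [0,0,0],"gripper": 0.07},
    {"xyz": [-0.489,-0.687,0],"turn": [0,0,0],"gripper": 0.07},
    {"xyz": [-0.489,-0.687,0],"turn": [0,0,0],"gripper": 0.07},
    {"xyz": [-0.489,-0.687,0],"turn": [0,0,0],"gripper": 0.07},
    {"xyz": [-0.489,-0.687,0],"turn": [0,0,0],"gripper": 0.07},
    {"xyz": [-0.489,-0.687,0],"turn": [0,0,0],"gripper": 0.07},
    {"xyz": [-0.489,-0.687,0],"turn": [0,0,0],"gripper": 0.07},
    {"xyz": [-0.489,-0.687,0],"turn": [0,0,0],"gripper": 0.07},
  ],
)

```text
time_s: 1.43
position: [0.4997, -0.012, 0.2501]
tool_rot: [[0.45, -0.893, -0.001], [-0.893, -0.45, 0.0], [-0.0, 0.0, -1.0]]
ft_force: [0.1, -0.2, -0.2]
grip_width: 0.046
```

Request:
step_arm(
  steps=[
    {"xyz": [0,0,0.3],"turn": [0,0,0.96],"gripper": 0.07},
    {"xyz": [0,0,0.3],"turn": [0,0,0.96],"gripper": 0.07},
    {"xyz": [0,0,0.3],"turn": [0,0,0.96],"gripper": 0.07},
    {"xyz": [0,0,0.3],"turn": [0,0,0.96],"gripper": 0.07},
    {"xyz": [0,0,0.3],"turn": [0,0,0.96],"gripper": 0.07},
    {"xyz": [0,0,0.3],"turn": [0,0,0.96],"gripper": 0.07},
    {"xyz": [0,0,0.3],"turn": [0,0,0.96],"gripper": 0.07},
    {"xyz": [0,0,0.3],"turn": [0,0,0.96],"gripper": 0.07},
    {"xyz": [0,0,0.3],"turn": [0,0,0.96],"gripper": 0.07},
    {"xyz": [0,0,0],"turn": [0,0,0],"gripper": 0.07},
    {"xyz": [0,0,0],"turn": [0,0,0],"gripper": 0.07},
  ],
)

```text
time_s: 2.35
position: [0.4991, -0.0137, 0.1421]
tool_rot: [[-0.22, -0.975, -0.001], [-0.975, 0.22, 0.0], [-0.0, 0.001, -1.0]]
ft_force: [1.4, 0.5, 0.5]
grip_width: 0.0456
```

Request:
step_arm(
  steps=[
    {"xyz": [0,0,0.5],"turn": [0,0,0],"gripper": 0.07},
    {"xyz": [0,0,0.5],"turn": [0,0,0],"gripper": 0.07},
    {"xyz": [0,0,0.5],"turn": [0,0,0],"gripper": 0.07},
    {"xyz": [0,0,0.25],"turn": [0,0,0],"gripper": 0.07},
    {"xyz": [0,0,0],"turn": [0,0,0],"gripper": 0.07},
    {"xyz": [0,0,0],"turn": [0,0,0],"gripper": 0.07},
    {"xyz": [0,0,0],"turn": [0,0,0],"gripper": 0.07},
  ],
)

```text
time_s: 2.93
position: [0.5, -0.0139, 0.0735]
tool_rot: [[-0.222, -0.975, 0.002], [-0.975, 0.222, -0.001], [0.0, -0.002, -1.0]]
ft_force: [0.2, -0.1, 0.6]
grip_width: 0.0456
```

```bash
python3 - <<'E'
from h import *
from rig import env
s=env.observe();print(s["position"],s["ft_force"])
o=[]
for n,(x,y) in(("scene",(215,165)),("top",(235,160))):
    im,d=cams.get_image(n);np.save(n+"d1.npy",d);np.save(n+"i1.npy",im)
    o.append(cv2.resize(im[y:y+100,x:x+100,::-1],(400,400),interpolation=cv2.INTER_CUBIC))
cv2.imwrite("pics/c1.png",np.hstack(o))
E
```

```text
[ 0.49998054 -0.01393025  0.07347835] [ 0.16647182 -0.11255197  0.63045607]
```

View pics/c1.png

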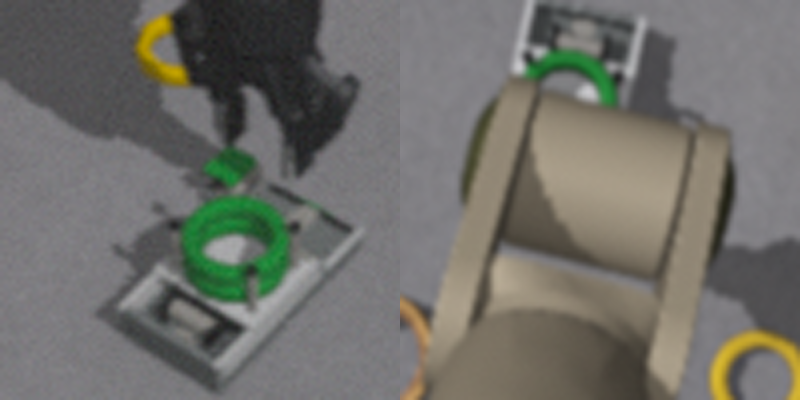

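```bash
python3 - <<'E'
from h import *
c=cams.camera_info("scene");E=np.linalg.inv(c["extrinsics"])
def pr(p):
    q=E@[*p,1];return (q[0]/q[2]*c["fx"]+c["cx"],q[1]/q[2]*c["fy"]+c["cy"])
T=np.array([.49998,-.01393]);X=np.array([-.222,-.975]);Y=np.array([-.975,.222])
for z in(.0545,.060,.065):
    for s in(30,-30):
        for w in (-11,0,11):
            p=pr([*(T+X*s/1e3+Y*w/1e3),z]);print(z,s,w,np.round([(p[0]-215)*4,(p[1]-165)*4],0),end=" ")
        print()
d=np.load("scened1.npy");im=np.load("scenei1.npy");W=world("scene",d)
# lowest dark points in gripper region
m=np.zeros(d.shape,bool);m[165:212,260:312]=1
m&=(W[...,2]>.04)&(W[...,2]<.12)&(im.max(2)<75)&(d>0)
P=W[m];q=np.c_[(P[:,:2]-T)@X,(P[:,:2]-T)@Y,P[:,2]]*1e3
for nm,k in(("A",q[:,0]>8),("B",q[:,0]<-8)):
    r=q[k];r=r[r[:,2]<r[:,2].min()+16];print(nm,len(r),np.percentile(r,[2,50,98],axis=0).round(1))
E
```

```text
0.0545 30 -11 [216. 145.] 0.0545 30 0 [226. 135.] 0.0545 30 11 [236. 126.] 
0.0545 -30 -11 [288. 185.] 0.0545 -30 0 [298. 175.] 0.0545 -30 11 [308. 165.] 
0.06 30 -11 [216. 139.] 0.06 30 0 [226. 130.] 0.06 30 11 [236. 120.] 
0.06 -30 -11 [288. 179.] 0.06 -30 0 [298. 169.] 0.06 -30 11 [308. 159.] 
0.065 30 -11 [216. 134.] 0.065 30 0 [226. 125.] 0.065 30 11 [236. 115.] 
0.065 -30 -11 [288. 174.] 0.065 -30 0 [298. 164.] 0.065 -30 11 [308. 154.] 
A 18 [[ 22.3 -10.2  54.9]
 [ 23.1  -1.5  62.8]
 [ 25.5   7.9  68.8]]
B 18 [[-37.2 -10.2  68.3]
 [-35.4  -5.5  75.9]
 [-30.1   5.   83.2]]
```

The inner faces come out 23 mm from the TCP line and the tip at about TCP-19 mm, so the scene camera agrees with the arm. I'll lower to just above the pad with a 1 mm side correction.

Request:
step_arm(
  steps=[
    {"xyz": [-0.03,-0.01,0.25],"turn": [0,0,0],"gripper": 0.07},
    {"xyz": [0,0,0.2],"turn": [0,0,0],"gripper": 0.07},
    {"xyz": [0,0,0.03],"turn": [0,0,0],"gripper": 0.07},
    {"xyz": [0,0,0],"turn": [0,0,0],"gripper": 0.07},
    {"xyz": [0,0,0],"turn": [0,0,0],"gripper": 0.07},
    {"xyz": [0,0,0],"turn": [0,0,0],"gripper": 0.07},
  ],
)

```text
time_s: 3.53
position: [0.5001, -0.0127, 0.0532]
tool_rot: [[-0.222, -0.975, 0.0], [-0.975, 0.222, -0.0], [-0.0, -0.0, -1.0]]
ft_force: [0.2, 0.0, -0.2]
grip_width: 0.0458
```

Request:
step_arm(
  steps=[
    {"xyz": [0,0,0.05],"turn": [0,0,0],"gripper": 0.07},
    {"xyz": [0,0,0.05],"turn": [0,0,0],"gripper": 0.07},
    {"xyz": [0,0,0],"turn": [0,0,0],"gripper": 0.07},
    {"xyz": [0,0,0],"turn": [0,0,0],"gripper": 0.07},
  ],
)

```text
time_s: 3.87
position: [0.4999, -0.0127, 0.049]
tool_rot: [[-0.222, -0.975, -0.0], [-0.975, 0.222, 0.0], [0.0, 0.0, -1.0]]
ft_force: [0.0, 1.1, -0.2]
grip_width: 0.0457
```

```bash
python3 - <<'E'
from h import *
from rig import env
s=env.observe();print(s["time_s"],s["position"],s["ft_force"],s["wrist_torque"])
im,d=cams.get_image("scene")
cv2.imwrite("pics/c2.png",cv2.resize(im[175:265,230:330,::-1],(660,594),interpolation=cv2.INTER_CUBIC))
E
```

```text
3.8667 [ 0.49991324 -0.01270417  0.04904104] [ 0.03829589  1.13068375 -0.19424848] [-0.00086243  0.021644    0.00991493]
```

View pics/c2.png

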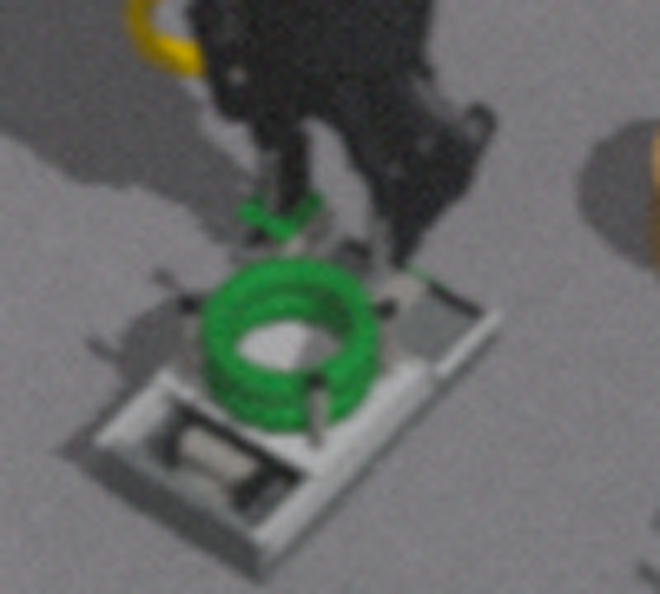

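The picture shows finger A centred over the pad (285,200) and finger B over the middle of the tongue (405,255). I'll creep down and look for contact.

Request:
step_arm(
  steps=[
    {"xyz": [0,0,0.05],"turn": [0,0,0],"gripper": 0.07},
    {"xyz": [0,0,0],"turn": [0,0,0],"gripper": 0.07},
    {"xyz": [0,0,0],"turn": [0,0,0],"gripper": 0.07},
  ],
)

```text
time_s: 4.17
position: [0.5001, -0.0128, 0.0473]
tool_rot: [[-0.222, -0.975, 0.0], [-0.975, 0.222, -0.0], [0.0, -0.001, -1.0]]
ft_force: [-0.3, -0.2, 3.3]
grip_width: 0.0457
```

Request:
step_arm(
  steps=[
    {"xyz": [0,0,0.05],"turn": [0,0,0],"gripper": 0.07},
    {"xyz": [0,0,0],"turn": [0,0,0],"gripper": 0.07},
    {"xyz": [0,0,0],"turn": [0,0,0],"gripper": 0.07},
  ],
)

```text
time_s: 4.42
position: [0.5001, -0.0128, 0.0452]
tool_rot: [[-0.222, -0.975, 0.0], [-0.975, 0.222, -0.0], [0.0, -0.0, -1.0]]
ft_force: [0.5, -0.4, 2.6]
grip_width: 0.0458
```

Contact came at TCP z of about 0.048, so the pad is fully down at about 0.036. I'll press on to about 0.0377.

Request:
step_arm(
  steps=[
    {"xyz": [0,0,0.1],"turn": [0,0,0],"gripper": 0.07},
    {"xyz": [0,0,0.09],"turn": [0,0,0],"gripper": 0.07},
    {"xyz": [0,0,0],"turn": [0,0,0],"gripper": 0.07},
    {"xyz": [0,0,0],"turn": [0,0,0],"gripper": 0.07},
    {"xyz": [0,0,0],"turn": [0,0,0],"gripper": 0.07},
    {"xyz": [0,0,0],"turn": [0,0,0],"gripper": 0.07},
    {"xyz": [0,0,0],"turn": [0,0,0],"gripper": 0.07},
    {"xyz": [0,0,0],"turn": [0,0,0],"gripper": 0.07},
  ],
)

```text
time_s: 5.08
position: [0.5, -0.0128, 0.0377]
tool_rot: [[-0.222, -0.975, 0.0], [-0.975, 0.222, -0.0], [0.0, -0.0, -1.0]]
ft_force: [-0.4, -0.2, 5.8]
grip_width: 0.0456
```

```bash
python3 - <<'E'
from h import *
from rig import env
F=[]
for i in range(6):
    im,d=cams.get_image("scene");s=env.observe();F.append(s["ft_force"])
print(s["time_s"],s["position"],np.mean(F,0),np.std(F,0),s["wrist_torque"])
cv2.imwrite("pics/c3.png",cv2.resize(im[175:265,230:330,::-1],(660,594),interpolation=cv2.INTER_CUBIC))
E
```

```text
5.3833 [ 0.50005102 -0.01275679  0.03771116] [-0.34956037 -0.22280321  5.00983022] [0.51017723 0.26346942 0.45276596] [-0.13413069  0.06078032  0.05930777]
```

View pics/c3.png

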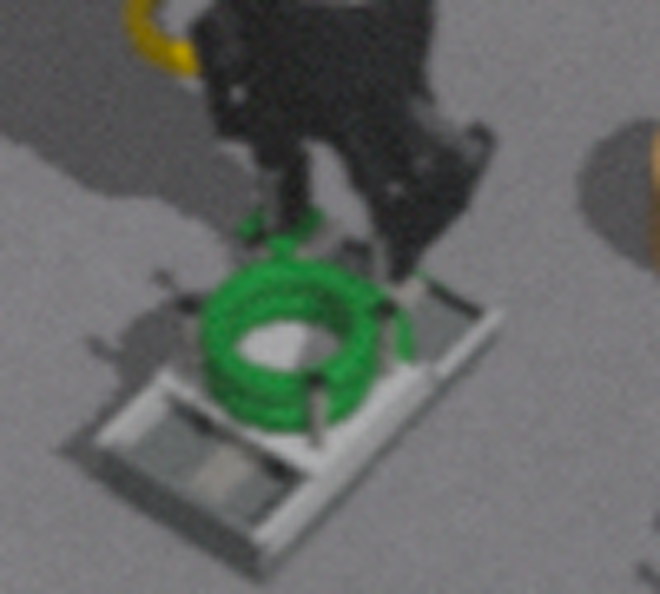

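The ring has popped out, with its rim visible at (400,335) next to finger B, and the paddle has moved forward. Force x is smaller than the 3 N expected, so I'll average the wrench and measure where the ring stopped.

```bash
python3 - <<'E'
from h import *
from rig import env
F=[];D=[]
for i in range(24):
    im,d=cams.get_image("scene");s=env.observe();F.append(np.r_[s["ft_force"],s["wrist_torque"]]);D.append(d)
F=np.array(F);print(s["time_s"],F.mean(0).round(3),(F.std(0)/24**.5).round(3))
d=np.median(D,0).astype(np.float32);np.save("d3.npy",d);np.save("i3.npy",im)
W=world("scene",d);g=green(im)&(d>0);g[:,:270]=0;g[:205]=0;g[245:]=0;g[:,300:]=0
# dispenser frame per scene camera
th=np.radians(-12.8);R=np.array([[np.cos(th),-np.sin(th)],[np.sin(th),np.cos(th)]])
O=np.array([.5666,-.0126])-R@[.032,-.0165];print("O",O)
q=np.c_[(W[g][:,:2]-O)@R,W[g][:,2]]*1e3
vv,uu=np.nonzero(g)
k=(q[:,2]<36)&(q[:,1]>-40)&(q[:,0]<40)
for a,b in zip(np.c_[uu,vv][k],q[k]):print(a,b.round(0),end=";")
T=s["position"][:2];print("\nTCP disp",(T-O)@R*1e3)
E
```

```text
6.5833 [-0.469 -0.226  5.714 -0.182  0.119  0.108] [0.103 0.105 0.117 0.005 0.007 0.006]
O [0.53905077 0.01057952]
[284 217] [-18. -10.  29.];[285 217] [-21.  -9.  28.];[285 218] [-17.  -6.  28.];[286 218] [-18.  -3.  30.];[285 219] [-14.  -4.  29.];[286 219] [-16.  -1.  29.];[287 219] [-18.   0.  29.];[286 220] [-13.   0.  29.];[286 221] [-10.   2.  29.];[290 222] [-14.  13.  29.];[290 223] [-11.  15.  29.];[290 224] [-8. 18. 29.];[291 224] [-10.  19.  28.];[290 225] [-4. 20. 30.];[291 225] [-7. 21. 29.];[290 226] [-2. 22. 29.];[291 226] [-4. 24. 29.];[290 227] [ 1. 24. 30.];[291 227] [-2. 25. 28.];[290 228] [ 3. 26. 29.];[291 228] [ 0. 27. 27.];
TCP disp [-32.84958332 -31.41487996]
```

The ring lies flat (top at 29–30 mm) with its front edge about 20 mm past the gate, where finger B stands. The steady vertical torque of 0.11 N m fits a push of about 2 N on finger B. The pad is about 10 mm down at 5.7 N, so I'm handing in.

```bash
python3 -c "
from rig import env,order
s=env.observe();print(s['time_s'],s['position'],s['ft_force'],s['wrist_torque']);print(order.close_job())"
```

```text
6.5833 [ 0.5000576  -0.01277691  0.03771549] [ 0.74819145 -0.46845973  5.20978947] [-0.21025139  0.08936585  0.10101831]
the job is handed in; nothing more can be done
None
```

I issued the green ring and handed the job in at 6.6 s, with one finger holding the pad down and the other stopping the ring on the tongue. No verdict is reported.

**Last checks:**
- **Pad:** about 10 mm down (range 9.6–11 mm), judged from where contact began as I lowered the tool. It pushes back with about 5.7 N.
- **Ring:** flat, with its top at 29–30 mm. Its front edge is about 20 mm past the gate, so its centre is near dispenser x = +15 mm. It stopped against the finger.
- **Other items:** I never went near the red and blue dispensers or the other bench items, but I did not re-measure them at the end.

**What disagreed:**
- **Camera views:** the two views differed by about 5 mm on the dispenser's position. I used a blend, nudged towards the scene camera, which matched the fingers better.
- **Ring force on the finger:** the net sideways force was only about 0.5 N, where the spring should give about 3 N. The steady twist of 0.11 N m suggests about 2 N on the finger, mostly cancelled by friction on the pad. I inferred that force and did not measure it directly.

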